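Open the filter-drive access panel and jog the drive

ROBOT

A 6-joint arm with a two-finger parallel gripper is mounted at the origin on the work surface. World frame = base frame: x ahead of the robot, y to its left, z up, the work surface at z = 0. Lengths are in m, angles in degrees, forces in N, time in s.
With the tool pointing down it reaches from about 0.35 to 0.875 m from the base axis. Payload 4.2 kg.
Tool frame: the origin (TCP) lies midway between the tips of the shut fingers; the grasp point (between the pads) lies 19 mm behind it; z points along the fingers, y is the line along which they close (so a half turn about z gives the same grasp; the last joint's range is limited). The gripper opens to 87 mm and grips with 3 to 60 N. Pads are 19 mm wide; open, the fingers measure 117 mm over their backs; the gripper's body (75 mm by 190 mm) begins 51 mm behind the grasp point.
Start: joints at [86.551, 22.042, 0.453, 0, -68.411, -14.817], TCP at [0.196, 0.593, 0.223] pointing down, gripper open.
Joint ranges: [-179.83, 179.83], [-69.29, 118.12], [-61.27, 80.66], [-181.25, 117.63], [-171.15, -9.14], [-177.46, 177.46]. Speed limits (degrees/s): [159.86, 159.86, 180, 180, 180, 180].

INTERFACE

Orientations are given as [roll, pitch, yaw] about the fixed x, y, z axes, in that order (R = Rz(yaw) Ry(pitch) Rx(roll)).
In Python, from workcell import env gives the robot as it stands. The module is installed in compiled form; this text tells all that it offers. Calls block until the motion is done:
- env.goto(position, orientation): joint-space move of the TCP to a pose.
- env.move_straight(position, rotation=None, rate=0.15, force_limit=None): straight line of the TCP; rotation=None keeps the orientation; rate is the mean speed in m/s. With force_limit (N) it stops when the force on the tool has changed by that much, and returns True; else False.
- env.set_joints(angles): joint-space move.
- env.gripper_to(opening, grasp_force=None): opening from 0.0 (shut) to 1.0 (fully open); grasp_force is the grip in N (None keeps the last); returns when the fingers have stopped.
- env.dwell(seconds).
- env.inverse_kinematics(position, orientation): joint angles nearest the present ones, or None.
- env.read_state(): the state.
- env.grab_frame(name): name is "side" or "top" or "wrist"; returns a dict with "image" (420x560x3 uint8, blue, green, red), "fx", "fy", "cx", "cy" (pixels), "position" and "orientation" of the camera in the world. Camera axes: x right, y up, looking along -z (the intrinsics and any distortion apply to the point x, -y, -z); pixel columns grow to the right and rows downward; lengths in m; the calibration is good to about 2 mm. A picture is of the moment at which its call begins. There is no depth.
A pose or a line that the arm cannot do raises env.Unreachable and nothing moves.
- env.close_job(): hands the job in; it is judged then, once.
Trained networks look in a picture, given as the dict that the camera call returned (one of the last four; its "shot" number tells which), for a name from the list of things; names that differ only in an ending like _2 or _b are one class to them, and where a whole thing is asked for, a point or a joint stands for the part that bears it (a point fixed in the world has none). Each returns a list of dicts, best first, with "score" (0 to 1); they miss things now and then, are a little off and sometimes report something else, mostly with a low value. They report only what shows in the picture. A call takes as long as a camera call.
- env.search_frame(picture, thing): "xyz" ([x, y, z] in m, in world coordinates, good to about 4 mm: the middle of the surface that is visible of it).
- env.trace(picture, thing): "mask" (420x560 bool, what is visible of it).
The state is a dict: "clock": time; "joint_positions": joint angles; "qvel": joint speeds; "joint_torque": joint torques, N m; "position": TCP position; "tool_rot": TCP orientation; "force": force on the tool from outside, world axes, zero at the start; "wrist_torque": the same for the moment, N m; "opening": opening from 0.0 (shut) to 1.0 (fully open); "finger_force": force on a finger pad.
Only numpy, scipy, OpenCV 4.12 (cv2) and the standard library are available. Lean on these libraries where they do the work, as an engineer would, in place of code of your own. Each camera call takes 0.05 s, during which the arm holds its last target. There are 200 camera calls.

TASK

Home the microscope's filter drive: turn the red key on top of the white drive box a full quarter turn clockwise, then swing the grey access panel up until it stands upright by itself. Then tilt the black spring lever inside towards the green dot as far as it goes, never towards the red one, hold it there for about a second, and let it spring back to centre. Leave the panel open with the key turned, and do not shift the things lying around the box.

Things in the scene. Friction and masses are not known exactly. Their poses are not given: they have to be found in the camera images.
- drive_box: White sheet-metal box fixed to the table, 260 (its x) x 200 (its y) x 115 tall, walls 6 thick, open on top under the hinged panel; turned about z a little. Origin at the centre of its underside, z up. Inside: deck 50 above the table; steel catch plate 52 x 31 (top 109 above the table) at box (75, 78); black motor block 62 x 70 (top 76 above the table) at box (75, -45).
- panel (a joint): Angle of the grey access panel (250 x 196 x 4, 0.45 kg, upper face 120 above the table) on the box's top. 0 = shut; hinged along the box's -y edge, its +y edge swings up; 1.57 = upright, stop 1.75. The stiff hinge holds it at whatever angle it is left (about 6 N at the handle to lift). Locked by the key's cam until the key is turned about 1.34 rad; until then 0.01 rad of play.
- panel_hinge (a point): Point on the hinge axis at mid-length, at the panel underside: box (0, -100), 115 above the table. Its x lies along the hinge axis (box x); with the panel shut its y points from the hinge to the free edge. It turns with the panel.
- panel_handle (a point): Centre of the steel bow handle on the panel's upper face: a round bar of diameter 10 parallel to the hinge, 90 long on two end posts, its centre line 36 above the panel's face. In the panel_hinge frame it is at (-50, 185, 40); the panel's free edge is 14 beyond it. Axes as panel_hinge.
- key (a joint): Angle of the red key in the panel's cam latch. 0 = locked, 1.57 = fully open (stop); grows clockwise seen from above. It starts at 0 to 0.2. Turning it takes about 0.1 N m and it stays where it is left.
- key_grip (a point): Centre of the red key's wing: a flat upright wing 36 (its x) x 9 (its y) x 26 tall on a thin stem; the centre is 27 above the panel's face, on the turning axis; the wing's underside is 14 above that face. z is the turning axis. x along the wing (parallel to box x when locked). In the panel_hinge frame it is at (75, 150, 31).
- jog (a joint): Tilt of the spring-centred jog lever inside the box: 0 = upright (centred), positive tilts toward the box's +x, negative toward its -x, stops at +-0.55. The spring needs about 4 N at the knob to hold it against the stop and brings it back to 0 when let go.
- jog_knob (a point): Centre of the lever's black knob (diameter 19, 16 tall, its top 108 above the table when upright), 43 above the lever's pivot; the stick below is 7 in diameter. The pivot is at box (-30, 0), 58 above the table, on a grey block 50 x 22 whose top is 61 above the table. Under the panel until that is opened; the deck is free for 60 or more to both sides along box x.
- green_dot: Flat green disc, diameter 24, 2 thick, on the deck 60 from the lever along the box's x, on one side or the other (changes from start to start). Origin at its underside.
- red_dot: The same disc in red, on the lever's other side. Origin at its underside.
- mouse_mid (a point): Bystander: black computer mouse, 105 x 60 x 31, loose on the table. The point is its centre, half-way up.
- dropper_mid (a point): Bystander: amber dropper bottle with black cap, diameter 32, 70 tall, loose on the table. The point is its centre, half-way up.
- dish_mid (a point): Bystander: clear culture dish, diameter 56, 13 tall, loose on the table. The point is its centre, half-way up.
- marker_mid (a point): Bystander: green marker pen with a black cap, 130 x 13 x 13, lying, loose on the table. The point is its centre, half-way up.
- carton_mid (a point): Bystander: purple and white carton, 120 x 90 x 70, loose on the table. The point is its centre, half-way up.
- stage_insert_mid (a point): Bystander: black flat stage insert with a metal ring, 120 x 90 x 6, loose on the table. The point is its centre, half-way up.
- slide_case_mid (a point): Bystander: blue slide case, 100 x 80 x 35, loose on the table. The point is its centre, half-way up.

How it is judged (in metres and radians):
On the way, in this order (a step that is already met when the one before it is completed fails the run):
1. the key is turned to open (beyond 1.3 rad) with the panel still shut (value of joint key above 1.3 rad and value of joint panel below 0.05 rad), for 0.1 s.
2. the panel is swung up to within 10 degrees of upright or further (value of joint panel above 1.4 rad), for 0.2 s.
3. with the panel open, the lever is held tilted more than 0.42 rad (its stop is at 0.55) towards the green dot for 0.6 s (value of joint panel above 1.4 rad and ((x of green_dot in the frame of drive_box above -0.03 m and value of joint jog above 0.42 rad) or (x of green_dot in the frame of drive_box below -0.03 m and value of joint jog below -0.42 rad))), for 0.6 s.
At the end, for the whole second after the job is handed in: The panel stands open by itself at more than 1.4 rad and at rest, the key is still turned beyond 1.3 rad, and the lever is back at centre within 0.06 rad (value of joint panel above 1.4 rad and value of joint key above 1.3 rad and value of joint jog between -0.06 and 0.06 rad and velocity of joint panel between -0.05 and 0.05 rad/s); the robot touches nothing.
It fails at once if the lever is tilted more than 0.2 rad towards the red dot ((x of green_dot in the frame of drive_box above -0.03 m and value of joint jog below -0.2 rad) or (x of green_dot in the frame of drive_box below -0.03 m and value of joint jog above 0.2 rad)).
It fails at once if a bystander is shifted by more than 30 mm (distance of any of mouse_mid, dropper_mid, dish_mid, marker_mid, carton_mid, stage_insert_mid, slide_case_mid from where it was at the start of the episode above 0.03 m).
It also fails if it takes over 72 s, if anything falls off the work surface, if the arm or the gripper's body presses on something with over 40 N, if the wrist force passes 120 N, or if a joint passes its speed limit or range.

## Working session

There is one attempt and no reset: what is moved stays moved. The work goes in short steps, each a Python script; the robot and the scene stay as the last script left them, time stands still between calls to the robot, and variables do not carry over. Pictures are saved under pics/ and viewed, at most 10 in all, crops included, and the job is handed in when it is done.

```bash
mkdir -p pics
cat > h.py <<'E'
from workcell import env
import numpy as np, cv2
from scipy.spatial.transform import Rotation as R
def save(f,n): cv2.imwrite('pics/'+n+'.png',f['image'])
E
python3 - <<'E'
from h import *
for c in ['top','side']:
    f=env.grab_frame(c); save(f,c+'0')
    print(c,f['fx'],f['cx'],f['cy'],f['position'],f['orientation'],[k for k in f])
    for t in ['drive_box','panel','panel_handle','key_grip','mouse_mid','dropper_mid','dish_mid','marker_mid','carton_mid','stage_insert_mid','slide_case_mid']:
        r=env.search_frame(f,t)
        print(t,[(np.round(a['xyz'],3).tolist(),round(a['score'],2)) for a in r[:2]])
print(env.read_state())
E
```

```text
top 402.805732938166 282.17663947165926 207.3793220136293 [ 0.37531496 -0.00544116  1.22238815] [  8.98867468   0.55971766 -91.10759452] ['image', 'fx', 'fy', 'cx', 'cy', 'position', 'orientation', 'shot']
drive_box []
panel [([0.528, 0.062, 0.12], 0.62), ([0.493, -0.116, 0.014], 0.32)]
panel_handle [([0.526, 0.059, 0.117], 0.71)]
key_grip [([0.53, 0.064, 0.113], 0.38)]
mouse_mid [([0.446, 0.217, 0.031], 0.79), ([0.574, 0.434, 0.036], 0.54)]
dropper_mid []
dish_mid [([0.492, -0.114, 0.012], 0.58)]
marker_mid [([0.652, -0.085, 0.014], 0.53)]
carton_mid [([0.427, -0.46, 0.075], 0.61)]
stage_insert_mid [([0.602, -0.436, 0.009], 0.66)]
slide_case_mid [([0.574, 0.437, 0.035], 0.87), ([0.605, -0.432, 0.005], 0.59)]
side 406.10446043252875 280.15033252207354 207.7563148619781 [ 0.46826187 -1.01338662  0.75349701] [57.64871604  0.67811408 -5.07002739] ['image', 'fx', 'fy', 'cx', 'cy', 'position', 'orientation', 'shot']
drive_box [([0.529, -0.016, 0.117], 0.82), ([0.577, 0.412, 0.035], 0.35)]
panel []
panel_handle [([0.527, 0.05, 0.121], 0.71)]
key_grip [([0.598, 0.122, 0.147], 0.63)]
mouse_m
[... 233 characters left out ...]
36], 0.63)]
{'clock': 1.2, 'joint_positions': array([ 8.65513994e+01,  2.20405210e+01,  4.50881577e-01, -3.92091548e-04,
       -6.84104885e+01, -1.48185721e+01]), 'qvel': array([ 0.03468743,  0.01063649,  0.02249815, -0.03063012,  0.03190516,
       -0.13715602]), 'joint_torque': array([-5.04624186e-04, -3.90473163e+01,  1.87627280e+01,  4.22442645e+00,
        1.54694432e-02, -2.05904200e-05]), 'position': array([0.19585272, 0.5934859 , 0.22254933]), 'tool_rot': array([ 1.79999783e+02,  3.19746696e-04, -1.82673169e+01]), 'force': array([-0.27672777, -0.24569751, -0.2766375 ]), 'wrist_torque': array([-0.04235113,  0.08581542, -0.00537858]), 'finger_force': 0.0, 'opening': 1.005459231187409}
```

View pics/top0.png

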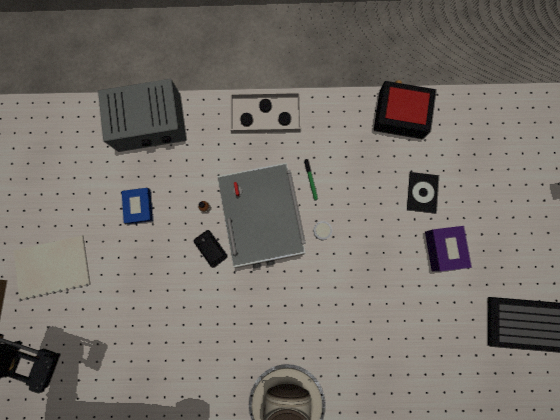

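View pics/side0.png

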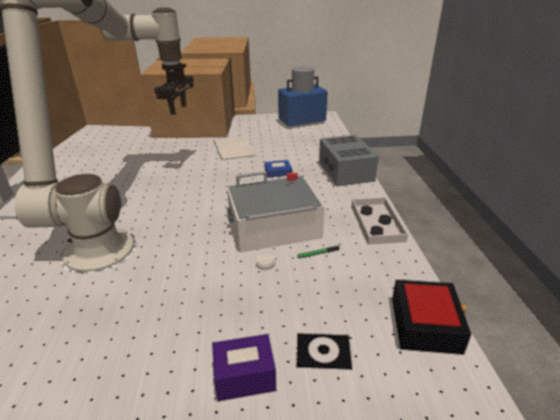

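The top view shows the panel with corners at about (220,177), (287,166), (303,252) and (235,267). The red key is at (237,189) and the handle at (231,235), so box +x points along world +x with a small yaw, and the hinge is on the world -y side. The side view confirms the panel is shut and the bystanders are well clear.

```bash
cat >> h.py <<'E'
def ray(f,uv):
    uv=np.atleast_2d(uv).astype(float)
    d=np.c_[(uv[:,0]-f['cx'])/f['fx'],-(uv[:,1]-f['cy'])/f['fy'],-np.ones(len(uv))]
    return R.from_euler('xyz',f['orientation'],degrees=True).apply(d)
def atz(f,uv,z):
    d=ray(f,uv); p=np.array(f['position']); return p+d*((z-p[2])/d[:,2])[:,None]
def redc(f,z=None):
    h=cv2.cvtColor(f['image'],cv2.COLOR_BGR2HSV)
    m=((h[...,0]<8)|(h[...,0]>172))&(h[...,1]>130)&(h[...,2]>60)
    return m
E
python3 - <<'E'
from h import *
f=env.grab_frame('top')
c=atz(f,[[220,177],[287,166],[303,252],[235,267]],0.12)
print(np.round(c,3).tolist())
for t in ['panel','drive_box']:
    for a in env.trace(f,t)[:1]:
        m=a['mask'].astype(np.uint8); print(t,a['score'],m.sum())
        cs,_=cv2.findContours(m,cv2.RETR_EXTERNAL,cv2.CHAIN_APPROX_NONE)
        q=max(cs,key=cv2.contourArea)[:,0]
        p=atz(f,q,0.12)[:,:2].astype(np.float32)
        r=cv2.minAreaRect(p); print(r,np.round(cv2.boxPoints(r),3).tolist())
# go above the box for a close look
yaw=9
for y in (yaw,yaw+180):
    print(env.inverse_kinematics([0.55,0.05,0.40],[180,0,y]))
E
```

```text
[[0.64, 0.175, 0.12], [0.668, -0.014, 0.12], [0.426, -0.052, 0.12], [0.389, 0.133, 0.12]]
panel 0.68 6527
((0.5347381234169006, 0.06010127067565918), (0.2527598440647125, 0.20552757382392883), 9.485275268554688) [[0.3930000066757202, 0.14100000262260437], [0.4269999861717224, -0.06199999898672104], [0.6759999990463257, -0.019999999552965164], [0.6420000195503235, 0.18199999630451202]]
drive_box 0.88 7053
((0.5289318561553955, 0.0593922883272171), (0.27419647574424744, 0.2086283415555954), 9.991937637329102) [[0.37599998712539673, 0.1379999965429306], [0.41200000047683716, -0.06700000166893005], [0.6819999814033508, -0.019999999552965164], [0.6460000276565552, 0.1860000044107437]]
[ 2.20136087e+01  1.09119618e+01  9.71323201e+00  2.54444375e-14
 -8.88012702e+01  7.69863913e+01]
[ 2.20136087e+01  1.09119618e+01  9.71323201e+00 -2.54444375e-14
 -8.88012702e+01 -1.03013609e+02]
```

Run:
```python
from h import *
yaw=9.5
env.goto([0.545,0.09,0.42],[180,0,yaw+180])
f=env.grab_frame('wrist'); save(f,'w1')
print(f['position'],f['orientation'],env.read_state()['clock'])
for t in ['key_grip','panel_handle','drive_box']:
    r=env.search_frame(f,t); print(t,[(np.round(a['xyz'],4).tolist(),round(a['score'],2)) for a in r[:2]])
m=redc(f).astype(np.uint8)
n,l,s,c=cv2.connectedComponentsWithStats(m); print(s[1:],c[1:])
```

```text
[0.47208376 0.07867839 0.58129146] [-1.56897332e+01  7.76176423e-02  9.95537211e+01] 3.6917
key_grip [([0.5973, 0.1246, 0.1563], 0.73)]
panel_handle [([0.5208, 0.0627, 0.1218], 0.84)]
drive_box [([0.5185, 0.0603, 0.1192], 0.62)]
[[291 203   7  27 160]] [[294.2875 216.2625]]
```

View pics/w1.png

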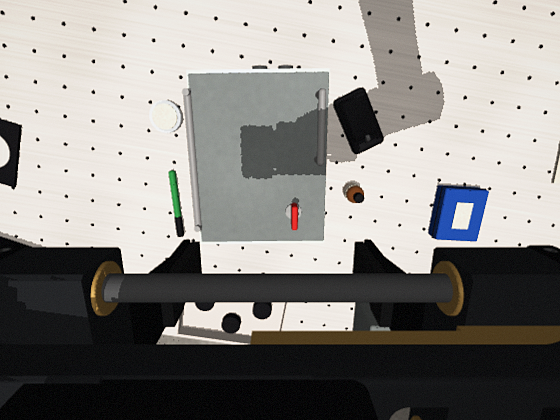

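```bash
cat >> h.py <<'E'
def proj(f,P):
    q=R.from_euler('xyz',f['orientation'],degrees=True).inv().apply(np.atleast_2d(P)-f['position'])
    return np.c_[f['cx']-f['fx']*q[:,0]/q[:,2], f['cy']+f['fy']*q[:,1]/q[:,2]]
def b2w(b,P):
    P=np.atleast_2d(P).astype(float); c,s=np.cos(b[2]),np.sin(b[2])
    return np.c_[b[0]+c*P[:,0]-s*P[:,1],b[1]+s*P[:,0]+c*P[:,1],P[:,2]]
E
python3 - <<'E'
from h import *
from scipy.optimize import least_squares
f=env.grab_frame('wrist')
P=np.array([[-125,99,120],[125,99,120],[-125,-97,120],[125,-97,120],[-95,85,156],[-5,85,156],[75,50,147]])/1e3
U=np.array([[327,72],[323,240],[190,73],[203,242],[324,90],[320,163],[294,216]],float)
r=least_squares(lambda b:(proj(f,b2w(b,P))-U).ravel(),[.533,.06,.165],loss='soft_l1')
print(r.x,np.degrees(r.x[2])); print(np.round(proj(f,b2w(r.x,P))-U,1))
# key: direction from red mask bounded region on plane of top z=.16
m=redc(f); v,u=np.nonzero(m); p=atz(f,np.c_[u,v],0.155)[:,:2]
w,V=np.linalg.eigh(np.cov(p.T)); print('key ang',np.degrees(np.arctan2(V[1,1],V[0,1])),p.mean(0), p.max(0)-p.min(0))
print('key pred',b2w(r.x,[.075,.05,.147]))
g=env.grab_frame('top')
print(np.round(proj(g,b2w(r.x,P)),1).tolist())
E
```

```text
[0.53435323 0.06336098 0.17540036] 10.049700466455393
[[ 2.9 -0.7]
 [ 1.   1. ]
 [-2.3 -0.3]
 [-1.7 -0.1]
 [-1.2  2.2]
 [ 0.7 -0.9]
 [ 0.4  0.2]]
key ang -168.7414843291215 [0.59700051 0.12473223] [0.03901718 0.01477835]
key pred [[0.59947737 0.12568149 0.147     ]]
[[232.8, 265.2], [217.2, 177.0], [303.6, 251.1], [285.7, 163.7], [234.2, 252.7], [228.3, 219.4], [236.4, 188.8]]
```

```bash
cat >> h.py <<'E'
B=np.array([0.5343,0.0634,0.1754]); YD=np.degrees(B[2])
E
python3 - <<'E'
from h import *
k=b2w(B,[.075,.05,.147])[0]*.5+np.r_[.597,.1247,.147]*.5; k[2]=.147
env.gripper_to(0.6,20)
env.goto(k+[0,0,.12],[180,0,YD])
print(env.move_straight(k-[0,0,.018],rate=.08,force_limit=8))
env.gripper_to(0.0,25)
s=env.read_state(); print(s['position'],s['opening'],s['finger_force'],s['joint_positions'],s['force'])
for d in (30,60,85,92):
    q=np.array(s['joint_positions']); q[5]-=d; env.set_joints(q)
    t=env.read_state(); print(d,t['wrist_torque'].round(2),t['force'].round(1),t['clock'],t['tool_rot'].round(1))
f=env.grab_frame('wrist'); save(f,'w2')
E
```

```text
False
[0.5981866  0.12513085 0.12896754] 0.10403286700443407 25.00006578862667 [ 2.69743840e+01  2.51997926e+01 -8.87370162e+00  3.36912263e-03
 -5.59346307e+01  7.30699889e+01] [-0.78154742 -0.58413104  0.33579916]
30 [ 0.49  0.09 -0.07] [-0.4  1.6 -0. ] 10.7 [-180.    -0.   -19.9]
60 [ 1.17 -0.12 -0.07] [ 0.1  3.7 -0.7] 11.2667 [-179.9    0.   -49.8]
85 [ 1.62 -0.42 -0.03] [ 2.5  5.2 -2.2] 11.7667 [-179.9    0.   -74.8]
92 [ 1.55 -0.45  0.34] [ 0.6  4.8 -1.5] 12.0167 [-179.9    0.   -81.7]
```

View pics/w2.png

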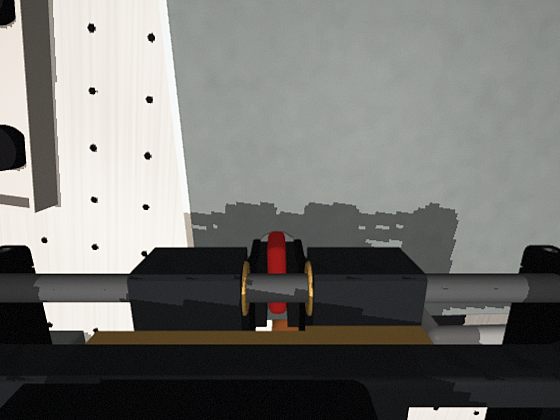

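The wing is held at (278,270) and has turned a quarter turn. The torque rose at the end, so it reached the stop. Next is the handle: check the swing path by IK.

```bash
cat >> h.py <<'E'
def swing(a,f,yoff=0,dx=-.05,back=.0):
    """tool pose gripping the bar at panel angle a, tool tilted f*a"""
    p=b2w(B,[dx,-.1+.185*np.cos(a)-.04*np.sin(a),.115+.185*np.sin(a)+.04*np.cos(a)])[0]
    r=R.from_euler('z',B[2])*R.from_euler('x',f*a)*R.from_euler('xyz',[180,0,yoff],degrees=True)
    p=p+r.apply([0,0,.018-back])
    return p,r.as_euler('xyz',degrees=True)
E
python3 - <<'E'
from h import *
env.gripper_to(0.6)
s=env.read_state(); p=s['position']
env.move_straight(p+[0,0,.09],rate=.15)
f=env.grab_frame('wrist'); m=redc(f)
v,u=np.nonzero(m); q=atz(f,np.c_[u,v],0.155)[:,:2]
w,V=np.linalg.eigh(np.cov(q.T)); print('key ang',np.degrees(np.arctan2(V[1,1],V[0,1])),m.sum(),q.mean(0))
for yo in (0,180):
  for fr in (1,.8,.6,.4):
    o=[]
    for a in np.linspace(0,1.6,9):
        x=env.inverse_kinematics(*swing(a,fr,yo)); o.append(None if x is None else np.round(x).astype(int).tolist())
    print(yo,fr,o)
print(env.read_state()['clock'])
E
```

```text
key ang 99.54645518789079 560 [0.59962221 0.12309638]
0 1 [[35, 14, -25, 0, -51, 65], [27, 12, -18, -13, -58, 80], [17, 11, -11, -25, -67, 93], [6, 13, -6, -35, -77, 104], [-4, 16, 0, -44, -88, 111], [-12, 21, 4, -52, -99, 116], [-19, 26, 8, -59, -109, 119], [-25, 32, 11, -66, -118, 120], [-30, 38, 14, -73, -126, 119]]
0 0.8 [[35, 14, -25, 0, -51, 65], [28, 11, -19, -10, -57, 77], [20, 11, -13, -20, -65, 88], [11, 11, -7, -29, -73, 98], [2, 13, -2, -37, -83, 106], [-7, 17, 3, -43, -92, 112], [-15, 21, 7, -49, -101, 116], [-21, 26, 11, -55, -109, 119], [-26, 32, 15, -60, -117, 120]]
0 0.6 [[35, 14, -25, 0, -51, 65], [30, 11, -20, -8, -57, 74], [23, 10, -15, -15, -63, 83], [16, 10, -9, -22, -70, 92], [7, 11, -4, -28, -78, 100], [-1, 13, 0, -34, -85, 106], [-8, 17, 5, -39, -93, 111], [-15, 21, 9, -43, -100, 116], [-20, 25, 13, -47, -106, 119]]
0 0.4 [[35, 14, -25, 0, -51, 65], [31, 11, -21, -5, -56, 71], [26, 10, -16, -10, -62, 78], [20, 9, -12, -15, -68, 85], [14, 9, -7, -19, -73, 92], [7, 10, -3, -23, -79, 98], [0, 12, 1, -27, -85, 104], [-7, 16, 5, -31, -90, 110], [-13, 19, 9, -34, -
[... 407 characters left out ...]
82], [2, 13, -2, -37, -83, -74], [-7, 17, 3, -43, -92, -68], [-15, 21, 7, -49, -101, -64], [-21, 26, 11, -55, -109, -61], [-26, 32, 15, -60, -117, -60]]
180 0.6 [[35, 14, -25, 0, -51, -115], [30, 11, -20, -8, -57, -106], [23, 10, -15, -15, -63, -97], [16, 10, -9, -22, -70, -88], [7, 11, -4, -28, -78, -80], [-1, 13, 0, -34, -85, -74], [-8, 17, 5, -39, -93, -69], [-15, 21, 9, -43, -100, -64], [-20, 25, 13, -47, -106, -61]]
180 0.4 [[35, 14, -25, 0, -51, -115], [31, 11, -21, -5, -56, -109], [26, 10, -16, -10, -62, -102], [20, 9, -12, -15, -68, -95], [14, 9, -7, -19, -73, -88], [7, 10, -3, -23, -79, -82], [0, 12, 1, -27, -85, -76], [-7, 16, 5, -31, -90, -70], [-13, 19, 9, -34, -95, -65]]
13.8417
```

Run:
```python
from h import *
p,r=swing(0,1)
env.goto(p+[0,0,.10],r)
env.gripper_to(0.5,20)
print(env.move_straight(p,rate=.1,force_limit=8))
env.gripper_to(0.0,20)
s=env.read_state(); print(s['opening'],s['force'].round(1),s['wrist_torque'].round(2),s['position']-p)
for a in np.arange(.1,1.61,.1):
    p,r=swing(a,1)
    hit=env.move_straight(p,r,rate=.08,force_limit=45)
    s=env.read_state(); print(round(a,1),hit,s['force'].round(1),s['opening'].round(2),round(s['clock'],1))
    if hit: break
f=env.grab_frame('side'); save(f,'s3')
```

```text
False
0.10647549805988211 [ 0.5 -3.6  0.6] [-0.99 -0.42  0.03] [ 5.37463288e-05 -5.51965250e-04  7.32885834e-05]Traceback (most recent call last):
  File "<stdin>", line 11, in <module>
AttributeError: 'float' object has no attribute 'round'
```

Run:
```python
from h import *
for a in np.arange(.2,1.61,.1):
    p,r=swing(a,1)
    hit=env.move_straight(p,r,rate=.08,force_limit=45)
    s=env.read_state(); print(round(a,1),hit,s['force'].round(1),round(s['opening'],2),round(s['clock'],1))
    if hit: break
f=env.grab_frame('side'); save(f,'s3')
```

```text
0.2 False [ 1.4 -2.9 -1.2] 0.11 18.2
0.3 False [ 0.6 -3.7 -1.4] 0.11 18.6
0.4 False [ 0.3 -3.1 -0.9] 0.1 19.0
0.5 False [ 1.1 -2.1 -1.3] 0.11 19.4
0.6 False [ 0.4 -2.2 -2.5] 0.11 19.8
0.7 False [ 1.6 -2.  -2.5] 0.1 20.2
0.8 False [ 1.1  0.1 -2.5] 0.11 20.6
0.9 False [ 0.3  1.3 -1.4] 0.11 20.9
1.0 False [ 1.2  1.3 -0.5] 0.11 21.3
1.1 False [1.6 1.9 1.2] 0.11 21.7
1.2 False [1.  1.3 0.9] 0.1 22.1
1.3 False [2.1 0.1 2.2] 0.11 22.5
1.4 False [ 3.3 -0.4  3.7] 0.1 22.9
1.5 False [ 3.4 -2.2  5. ] 0.11 23.2
1.6 False [ 4.4 -3.2  6.9] 0.1 23.6
```

View pics/s3.png

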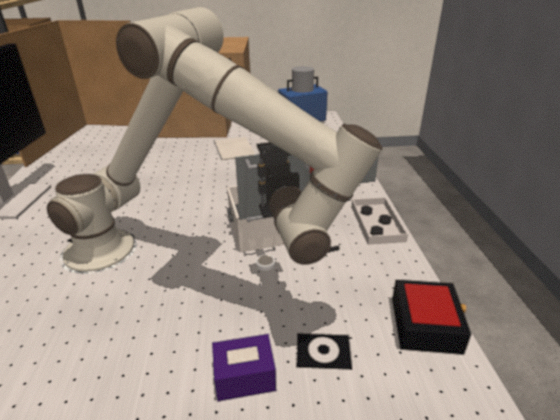

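The panel stands upright with the gripper still on the handle, and the bystanders (dish, marker) are in place. Next: release, back off, rise and look inside.

Run:
```python
from h import *
env.gripper_to(0.5)
p,r=swing(1.6,1,back=.11)
s=env.read_state()
env.move_straight(p,rate=.15)
p=p.copy(); p[2]=.52
try: env.move_straight(p,rate=.3)
except env.Unreachable: print('up fail'); 
env.goto(b2w(B,[-.02,.04,.50])[0],[180,0,YD+180])
env.gripper_to(0.0)
f=env.grab_frame('wrist'); save(f,'w4'); print(env.read_state()['clock'],env.read_state()['force'])
for t in ['green_dot','red_dot','jog_knob','panel','panel_handle','key_grip']:
    q=env.search_frame(f,t); print(t,[(np.round(a['xyz'],4).tolist(),round(a['score'],2)) for a in q[:2]])
print('exp',b2w(B,[[-.09,0,.052],[.03,0,.052],[-.03,0,.108]]).round(3).tolist(), proj(f,b2w(B,[[-.09,0,.052],[.03,0,.052],[-.03,0,.108]])).round().tolist())
```

```text
30.1083 [-0.06306539  1.343772   -0.173407  ]
green_dot []
red_dot [([0.6024, -0.4249, 0.0021], 0.74), ([0.4422, 0.044, 0.0517], 0.59)]
jog_knob [([0.5204, -0.0417, 0.2624], 0.49), ([0.4331, -0.4263, 0.0254], 0.19)]
panel [([0.524, -0.0501, 0.2599], 0.68)]
panel_handle [([0.5195, -0.0444, 0.2595], 0.9)]
key_grip [([0.6309, -0.0584, 0.2769], 0.55)]
exp [[0.446, 0.048, 0.052], [0.564, 0.069, 0.052], [0.505, 0.058, 0.108]] [[256.0, 124.0], [257.0, 186.0], [254.0, 159.0]]
```

View pics/w4.png

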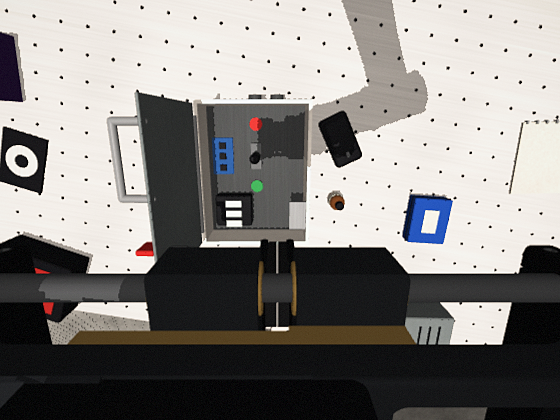

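The green dot is at (257,186), which is box x = +0.03. The red dot is at (256,124) on the -x side, and the upright knob is at (255,157), matching the prediction. The panel stands by itself, so push the lever towards box +x.

Run:
```python
from h import *
f=env.grab_frame('wrist')
for a in (1.45,1.57,1.65):
    print(a,proj(f,b2w(B,[[x,-.1+.199*np.cos(a),.115+.199*np.sin(a)] for x in (-.125,.125)])).round().tolist())
T=lambda x,z:b2w(B,[x,0,z])[0]
q0=env.read_state()['joint_positions']
best=min(((np.abs(np.array(x)-q0).max(),o) for o in (90,-90) if (x:=env.inverse_kinematics(T(-.072,.2),[180,0,YD+o])) is not None))
r=[180,0,YD+best[1]]; print(best)
env.goto(T(-.072,.22),r)
print('down',env.move_straight(T(-.072,.087),rate=.12,force_limit=6))
s0=env.read_state()
hit=env.move_straight(T(-.025,.087),rate=.03,force_limit=10)
s=env.read_state()
inv=lambda p:R.from_euler('z',-B[2]).apply(np.array(p)-[B[0],B[1],0])
print('push',hit,inv(s['position']),s['force']-s0['force'],s['clock'])
f=env.grab_frame('wrist'); save(f,'w5'); g=env.grab_frame('top'); 
env.dwell(1.3)
s=env.read_state(); print(inv(s['position']),s['force']-s0['force'],s['clock'])
```

```text
1.45 [[167.0, 91.0], [186.0, 300.0]]
1.57 [[144.0, 91.0], [167.0, 300.0]]
1.65 [[130.0, 91.0], [155.0, 300.0]]
(np.float64(92.75660444557036), -90)
down False
push False [-0.02731582 -0.00027953  0.08574868] [-6.19153044 -1.12137629 -3.94110857] 34.875
[-0.02736508 -0.00028689  0.08577048] [-5.37732523 -1.28746555 -4.15096197] 36.275
```

View pics/w5.png

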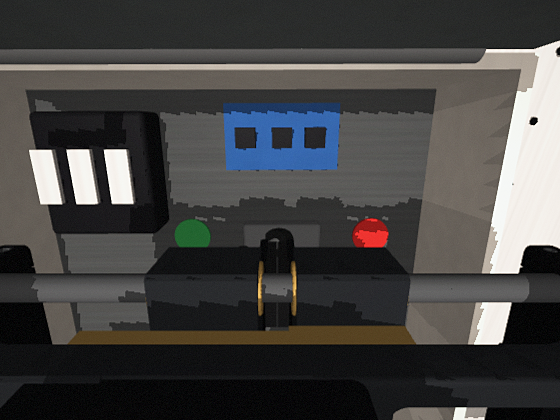

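The fingers are on the -x side of the lever (knob near (280,240)), pushing towards the green dot, with the knob hidden. I'll push a little further until the force rises, to be sure it is at the stop.

Run:
```python
from h import *
T=lambda x,z:b2w(B,[x,0,z])[0]
inv=lambda p:R.from_euler('z',-B[2]).apply(np.array(p)-[B[0],B[1],0])
for x in (-.022,-.019,-.016,-.013):
    hit=env.move_straight(T(x,.087),rate=.02,force_limit=10)
    s=env.read_state(); F=inv(s['force']+np.r_[B[0],B[1],0]); print(x,hit,inv(s['position']).round(4),F.round(1))
    if hit or abs(F[0])>14: break
env.dwell(1.2)
f=env.grab_frame('side'); m=cv2.resize(f['image'][150:270,190:350],None,fx=5,fy=5,interpolation=cv2.INTER_CUBIC); cv2.imwrite('pics/s6.png',m)
print(env.read_state()['clock'])
```

```text
-0.022 False [-0.0266 -0.0004  0.0855] [-9.7  2.5 -0.5]
-0.019 True [-0.0283 -0.0009  0.0846] [-4.3 -0.   2.1]
38.0583
```

Stiffness jumped to about 5 N/mm against the spring's 0.2, so the lever was at its stop and was held there for more than a second. Release slowly, back off and check.

Run:
```python
from h import *
T=lambda x,z:b2w(B,[x,0,z])[0]
env.move_straight(T(-.074,.087),rate=.04)
env.move_straight(T(-.074,.25),rate=.15)
env.goto(b2w(B,[-.02,.06,.48])[0],[180,0,YD+180])
f=env.grab_frame('wrist'); save(f,'w7'); cv2.imwrite('pics/w7c.png',cv2.resize(f['image'][60:320,100:380],None,fx=2,fy=2))
print(proj(f,b2w(B,[-.03,0,.108])),env.read_state()['clock'],env.read_state()['force'])
for a in (1.45,1.57,1.65):
    print(a,proj(f,b2w(B,[[x,-.1+.199*np.cos(a),.115+.199*np.sin(a)] for x in (-.125,.125)])).round().tolist())
```

```text
[[242.06953868 160.87340841]] 42.0667 [-0.47350253 -0.58447421  0.95770848]
1.45 [[140.0, 90.0], [165.0, 309.0]]
1.57 [[116.0, 89.0], [145.0, 310.0]]
1.65 [[100.0, 90.0], [132.0, 310.0]]
```

View pics/w7c.png

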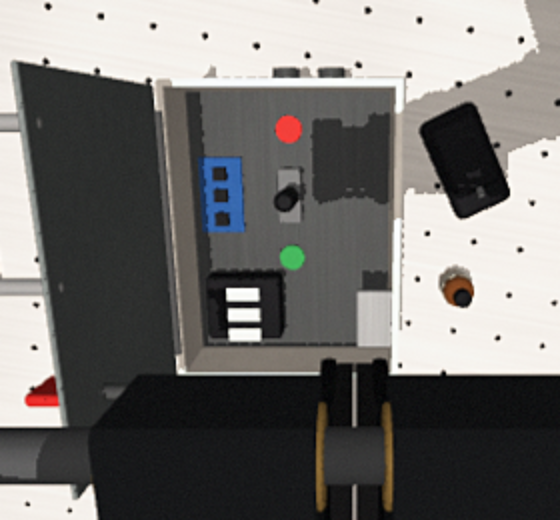

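View pics/s6.png

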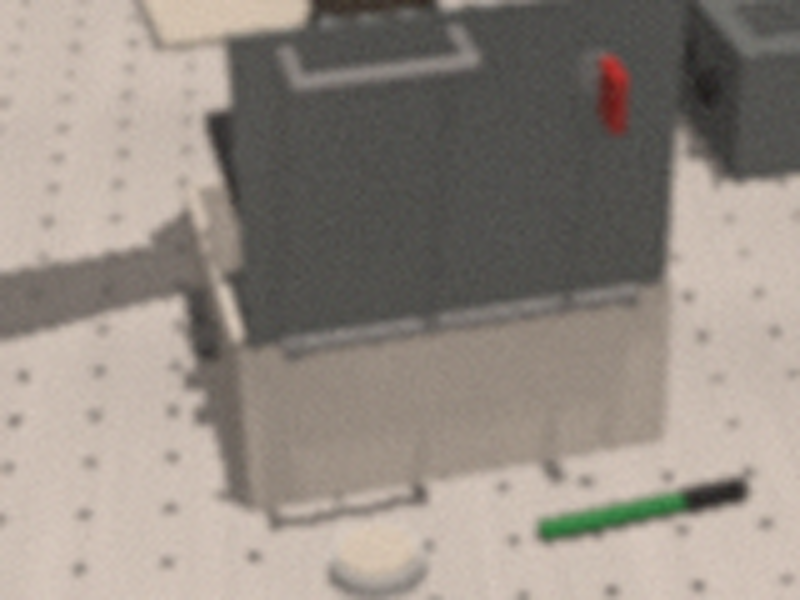

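The lever is back at centre: the knob is at (243,160) against a predicted (242,161). The panel stands at about 1.6 rad, the key is turned upright on the panel, and the mouse, bottle, dish and marker have not moved. Handing in.

```bash
python3 -c "
from workcell import env
print(env.close_job())"
```

```text
the job is handed in; nothing more can be done
None
```

I handed the job in at about 42 s of the 72 s allowed, but the hand-in returned no verdict: the key is turned to its stop, the panel stands open at about 1.6 rad, and the lever was held towards the green dot for over a second and is back at centre; the lever's full tilt is inferred from the force at the stop, since the gripper hid it.

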